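Fit the indicator lamp in its quarter-turn base on the controls training board

TASK

Take the oblong indicator lamp out of the storage stand, pass its T-shaped foot through the narrow slot of the lamp base, press it down gently against the spring and give it a quarter turn, so that it springs up and stays locked upright with the foot across the slot. The slot plate floats, so feel (or look) for the slot with light pressure, under 25 N throughout, and leave the round push-button head and the loose parts on the board where they are.

Things in the scene. Friction and masses are not known exactly. Their poses are not given: they have to be found in the camera images.
- lamp_mid (a point): Centre, half-way up, of the loose upright oblong indicator lamp (52.5 mm tall, 60 g) in one pocket of the stand; z up. White head to grip: 18 mm along x, 28 along y, from 5.75 below to 26.25 above this point. Under it a round grey flange, 36 mm in diameter, 4 thick, its top 5.75 below this point.
- lamp_foot (a point): Centre of the lowest face of the lamp's steel T-foot, 26.25 mm below lamp_mid, axes alike. The bar is 24 mm along y (parallel to the head's long side), 7 along x, 6 high; a round shank 6.6 mm in diameter joins it to the flange, 10.5 mm above the bar. Half a turn makes no difference.
- spare_mid (a point): Centre (19.25 mm above its lowest face) of a spare push-button head in the stand's other pocket: same foot and flange, but a low ROUND aluminium head 25 mm in diameter, 14 mm tall, with a black button. Leave it alone.
- stand: Fixed black storage stand, 66 x 150 x 25 mm (x, y, z), standing on the 12 mm thick training board; origin at the centre of its underside. Two square through pockets, 29 mm wide, at y = -37 and +37 mm; the feet hang free in them, the flanges rest on the stand's top.
- base: Fixed grey lamp base, 100 x 66 x 50 mm (x, y, z), on the 12 mm training board; origin at the centre of its underside. Black screw terminals along its two y sides (84 mm over them, 30 high). A steel slot plate floats along x in its top.
- base_top (a point): Middle of the lamp base's top, level with the slot plate's upper face, 50 mm above the base's underside; axes as the base. The slot is 9.2 mm wide along x, 29 long along y, centred on y = 0; the slot's centre may stand up to 12 mm either way along x from here, which is not measured. The plate stays put under light touch; over about 9 N along x shifts it.
- spring (a point): Middle of the spring plate at rest, 8 mm below base_top, fixed point. It resists the foot with 2.5 N at first touch, plus 0.5 N per mm. Ribs under the slot plate stop the foot from turning until its lowest face is 14.5 mm below base_top; at 16.5 mm (about 7 N) the flange meets the plate. Turn there, either way.
- locked (a point): Where the middle of the foot's lowest face ends when locked (give or take the slot's float along x): 9.5 mm below base_top. Turned a quarter and let go, the bar is lifted by the spring about 7 mm into an 14 mm wide cross notch (centred on the slot) under the plate, its length along the base's x; the lamp's centre is then 16.75 mm above base_top.
- driver_grip (a point): Handle of a screwdriver about 170 mm long lying along x on the board. A bystander.
- block_mid (a point): Centre of a loose black terminal block, 22 x 40 x 16 mm, on the board. A bystander.
- relay_mid (a point): Centre of a loose plug-in relay with a clear case, 28 x 36 x 52 mm, standing on the board. A bystander.
Mind the look-alikes: they are no part of the job. What is shaped like the part that bears lamp_mid but purple is not meant.

How it is judged:
On the way, in this order (a step that is already met when the one before it is completed fails the run):
1. the lamp's foot is through the slot, its bar still along the slot (z of lamp_mid in the frame of base_top below 0.0195 m and x of lamp_mid in the frame of base_top between -0.016 and 0.016 m and y of lamp_mid in the frame of base_top between -0.006 and 0.006 m and angle between the y axis of lamp_mid and the y axis of base_top, either way round below 0.35 rad).
2. pressed down, the lamp is turned a quarter turn, its bar under the plate (z of lamp_mid in the frame of base_top below 0.0185 m and angle between the y axis of lamp_mid and the x axis of base_top, either way round below 0.35 rad).
At the end, for the whole second after the job is handed in: The lamp stands released and at rest in the base, upright within 0.15 rad, its bar across the slot within 0.35 rad, sprung up in the cross notch: its centre 14.7 to 18.5 mm above the base's top, within 16 mm along x and 6 mm along y of the middle (all of step 2 and z of lamp_mid in the frame of base_top above 0.0147 m and x of lamp_mid in the frame of base_top between -0.016 and 0.016 m and y of lamp_mid in the frame of base_top between -0.006 and 0.006 m and angle between lamp_mid's own z axis and vertical below 0.15 rad and linear speed of lamp below 0.02 m/s); the robot touches nothing.
It fails at once if the lamp is pressed on the base with more than 25 N (contact force between lamp and base above 25 N).
It fails at once if the spare push-button head is moved by more than 15 mm (distance of spare_mid from where it was at the start of the episode above 0.015 m).
It fails at once if the screwdriver is moved by more than 20 mm (distance of driver_grip from where it was at the start of the episode above 0.02 m).
It fails at once if the terminal block is moved by more than 20 mm (distance of block_mid from where it was at the start of the episode above 0.02 m).
It fails at once if the relay is moved by more than 20 mm (distance of relay_mid from where it was at the start of the episode above 0.02 m).
It also fails if it takes over 72 s, if anything falls off the work surface, if the arm or the gripper's body presses on something with over 40 N, if the wrist force passes 120 N, or if a joint passes its speed limit or range.

ROBOT

A 6-joint arm with a two-finger parallel gripper is mounted at the origin on the work surface. World frame = base frame: x ahead of the robot, y to its left, z up, the work surface at z = 0. Lengths are in m, angles in rad, forces in N, time in s.
With the tool pointing down it reaches from about 0.225 to 0.875 m from the base axis. Payload 3.4 kg.
Tool frame: the origin (TCP) lies at the very end of the fingers, on their centre line; the grasp point (between the pads) lies behind it (manip.tcp_to_grasp is the z of the grasp point in the tool frame, in m); z points along the fingers, y is the direction in which the jaws open and shut (so a half turn about z gives the same grasp; the last joint's range is limited). The gripper opens to 85 mm and grips with 20 to 120 N. Pads are 22 mm wide; open, the fingers measure 114 mm over their backs; the gripper's body (76 mm by 85 mm) begins 54 mm behind the grasp point. The pads swing forward as they close: fully open they stand 13 mm farther back than shut.
Start: joints at [1.065, 0.276, 1.505, -0, 1.361, -0.121], TCP at [0.216, 0.533, 0.231] pointing down, gripper open.
Joint ranges: [-2.89, 2.89], [-0.75, 2.08], [0.22, 2.7], [-1.18, 4.32], [0.11, 2.71], [-2.7, 2.7]. Speed limits (rad/s): [2.57, 2.57, 3.14, 3.14, 3.14, 3.14].

INTERFACE

Orientations are given as a unit quaternion [w, x, y, z].
In Python, from rig import manip, eyes gives the robot as it stands.
- The arm moves only by the tool servo_tool, never from a script. Its argument "increments" is a list of rows, each an object with "slide": the shift along the tool's x, y, z in m, a list of three; "spin": the turn about the tool's z in degrees. A call has 1 to 8 rows; each row shifts and turns the commanded pose from where the row before left it, along the tool's axes as they then stand; what a row does not reach is not made up. A row lasts 1/10 s, in which the tool goes at most 50 mm and 8.59 degrees, less where a joint would pass 70% of its speed; a pose out of reach is approached as far as the arm can. A call is refused whole if a number of a shift passes 0.05 or a number of a turn 8.59, either way. A call with a gripper value outside its range is refused whole. "hand" is the opening, from 0 (shut) to 1 (fully open), set as the call begins (left out, the last holds). The fingers move at their own pace and stop on an object; "newtons" is the grip in N (left out, the last holds). Time passes only in rows, so rows that do not move let the fingers close. It gives the time, the measured TCP pose, the force and the opening at its end, in the units of the state.
- manip.get_state(): the state, without advancing time (a new reading comes with each control period).
- eyes.get_image(name): name is "side" or "top"; returns the picture (400x640x3 uint8, blue, green, red); there is no depth.
- eyes.calibration(name): a dict with "fx", "fy", "cx", "cy" (pixels), "rvec" (rotation vector, rad) and "tvec" (3), from world to camera coordinates, as OpenCV has them. Camera axes: x right, y down, z forward; pixel columns grow to the right and rows downward; lengths in m; the calibration is good to about 2 mm. A picture is of the moment at which its call begins. calibration takes no time and is no camera call.
- manip.sign_off(): hands the job in, once; it reports no verdict.
The state is a dict: "clock": time; "qpos": joint angles; "qd": joint speeds; "effort": joint torques, N m; "position": TCP position; "ee_rot": TCP orientation; "contact_force": force on the tool from outside, world axes, zero at the start; "moment": the same for the moment, N m; "width": finger opening in m.
Only numpy, scipy, OpenCV 4.12 (cv2) and the standard library are available. Lean on these libraries where they do the work, as an engineer would, in place of code of your own. Each camera call takes 0.05 s, during which the arm holds its last target.

## Working session

There is one attempt and no reset: what is moved stays moved. The work goes in short steps, Python scripts to look and compute and a tool call to move; the robot and the scene stay as the last step left them, time stands still between calls to the robot, and variables do not carry over. Pictures are saved under pics/ and viewed, and the job is handed in when it is done.

Besides the shell and the picture viewer there is one more tool, called after "Call:" as name([rows], argument=value, ...), one row to a line, values as JSON. servo_tool: Moves the arm, as the interface text tells. Its arguments: {"type":"object","properties":{"increments":{"type":"array","items":{"type":"object","properties":{"slide":{"type":"array","items":{"type":"number"}},"spin":{"type":"number"}}}},"hand":{"type":"number"},"newtons":{"type":"number"}},"required":["increments"]}

```bash
mkdir -p pics; ls
python3 - <<'E'
from rig import manip, eyes
import cv2
print(manip.get_state(), manip.tcp_to_grasp)
for n in ("side","top"):
    cv2.imwrite(f"pics/{n}0.png", eyes.get_image(n)); print(n, eyes.calibration(n))
E
```

```text
pics
{'clock': 0.0, 'qpos': array([ 1.06497675e+00,  2.76604499e-01,  1.50613318e+00, -3.61938852e-05,
        1.36069503e+00, -1.20980998e-01]), 'qd': array([ 0.00043043,  0.00220475, -0.00115196, -0.00219433,  0.00200982,
        0.00020369]), 'effort': array([-6.65009775e-04, -4.16761422e+01, -2.45811421e+01, -5.23907038e-04,
        1.09720029e-02, -1.65887775e-05]), 'position': array([0.21560986, 0.5324762 , 0.23043427]), 'ee_rot': array([-2.66807487e-04,  1.91230289e-01,  9.81544767e-01, -8.80672557e-04]), 'contact_force': array([ 0.44718168, -0.18873965,  0.39139296]), 'moment': array([0.021243  , 0.02712075, 0.01499269]), 'width': 0.08527652878121138} -0.0187
side {'fx': 491.4616186410951, 'fy': 491.4616186410951, 'cx': 310.0048733108799, 'cy': 201.21449540696773, 'rvec': array([ 2.35574135, -0.18331457,  0.09906352]), 'tvec': array([-0.47577811,  0.14836478,  0.92336816])}
top {'fx': 364.34029848650283, 'fy': 364.34029848650283, 'cx': 313.03781586717173, 'cy': 197.30579423839555, 'rvec': array([ 2.20369175, -2.20748413,  0.08381374]), 'tvec': array([0.05337484, 0.46433245, 0.9609955 ])}
```

View pics/side0.png

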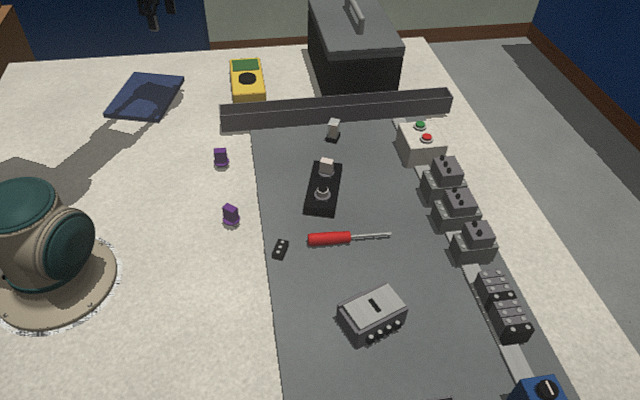

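View pics/top0.png

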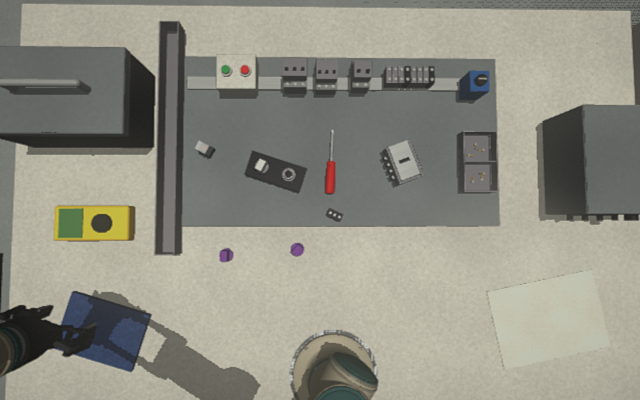

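Candidates for the lamp:
- White head in the stand: top (262,165), side (327,167).
- Round spare head in the stand: top (289,174).
- Clear relay: top (205,148).
- Two purple decoys: top (226,255) and (297,249).

The white oblong one in the stand fits the description. I'll check it in crops.

Run:
```python
import cv2, numpy as np
t=cv2.imread('pics/top0.png'); s=cv2.imread('pics/side0.png')
def c(im,x,y,w,h,k): return cv2.resize(im[y:y+h,x:x+w],None,fx=k,fy=k,interpolation=cv2.INTER_CUBIC)
cv2.imwrite('pics/c1.png',np.vstack([np.hstack([c(t,235,135,80,60,5),c(t,365,130,80,60,5)]),np.hstack([c(s,295,150,53,40,7.5)[:300,:400] if 0 else cv2.resize(s[150:225,280:380],(400,300),interpolation=cv2.INTER_CUBIC),cv2.resize(s[275:350,325:425],(400,300),interpolation=cv2.INTER_CUBIC)])]))
```

```text
(no output)
```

View pics/c1.png

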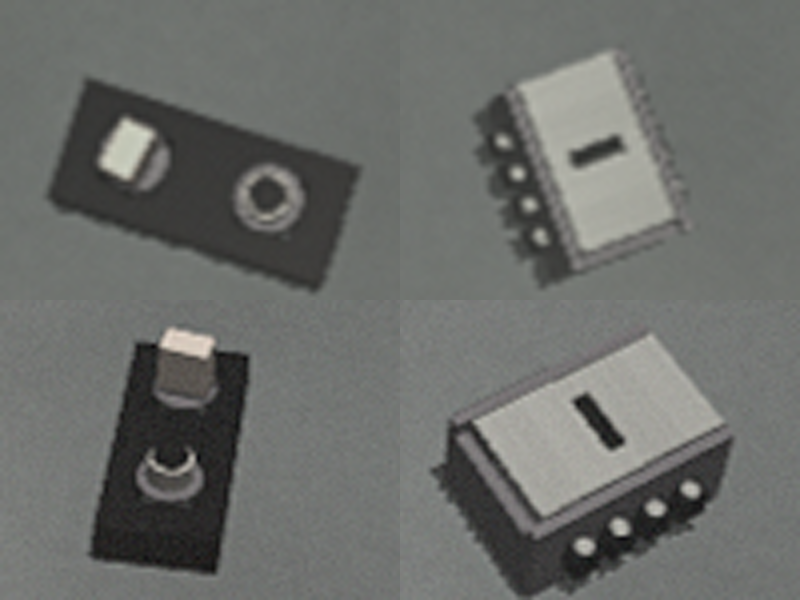

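```bash
cat > h.py <<'E'
import cv2, numpy as np
from rig import eyes
def ray(n,px,z):
    c=eyes.calibration(n); R=cv2.Rodrigues(c['rvec'])[0]; C=-R.T@c['tvec']
    px=np.atleast_2d(px).astype(float)
    d=np.c_[(px[:,0]-c['cx'])/c['fx'],(px[:,1]-c['cy'])/c['fy'],np.ones(len(px))]@R
    return C+d*((z-C[2])/d[:,2])[:,None]
def proj(n,P):
    c=eyes.calibration(n);K=np.array([[c['fx'],0,c['cx']],[0,c['fy'],c['cy']],[0,0,1]])
    return cv2.projectPoints(np.atleast_2d(P).astype(float),c['rvec'],c['tvec'],K,None)[0][:,0]
def blob(im,x,y,w,h,lo,hi,seed,k=8):
    c=cv2.cvtColor(im[y:y+h,x:x+w],cv2.COLOR_BGR2GRAY); c=cv2.resize(c,None,fx=k,fy=k,interpolation=cv2.INTER_CUBIC)
    m=((c>=lo)&(c<=hi)).astype(np.uint8)
    n,l,st,ce=cv2.connectedComponentsWithStats(m)
    best=min(range(1,n),key=lambda i:np.hypot(*(ce[i]-[(seed[0]-x)*k,(seed[1]-y)*k]))+ (1e6 if st[i,4]<100 else 0))
    ct=cv2.findContours((l==best).astype(np.uint8),0,cv2.CHAIN_APPROX_NONE)[0]
    ct=max(ct,key=len)[:,0]
    return (ct+0.5)/k-0.5+[x,y]
def rect(n,ct,z):
    P=ray(n,ct,z)[:,:2]
    (c,s,a)=cv2.minAreaRect((P*1000).astype(np.float32))
    # long axis direction
    b=cv2.boxPoints((c,s,a)); e0=b[1]-b[0]; e1=b[2]-b[1]
    L=e0 if np.hypot(*e0)>np.hypot(*e1) else e1
    ar=cv2.contourArea((P*1000).astype(np.float32)); M=cv2.moments((P*1000).astype(np.float32).reshape(-1,1,2))
    return np.round([M['m10']/M['m00'],M['m01']/M['m00'],*c,max(s),min(s),np.degrees(np.arctan2(L[1],L[0]))%180,ar],1)
E
python3 - <<'E'
from h import *
t=cv2.imread('pics/top0.png'); s=cv2.imread('pics/side0.png')
g=lambda i,x,y:cv2.cvtColor(i,cv2.COLOR_BGR2GRAY)[y-4:y+5,x-5:x+6]
print(g(t,262,165));print(g(s,326,161));print(g(t,404,160));print(g(s,376,305))
for lo in (140,160): print('head top',lo,rect('top',blob(t,245,150,40,35,lo,255,(260,165)),.073))
for lo in (150,190): print('head side',lo,rect('side',blob(s,310,150,35,30,lo,255,(327,161)),.073))
for hi in (90,110): print('slot top',hi,rect('top',blob(t,390,140,26,40,0,hi,(404,160)),.062))
for hi in (90,110): print('slot side',hi,rect('side',blob(s,360,290,30,30,0,hi,(375,305)),.062))
for lo in (140,155): print('plate top',lo,rect('top',blob(t,365,130,80,60,lo,255,(405,165)),.062))
for lo in (130,150): print('plate side',lo,rect('side',blob(s,325,275,100,75,lo,255,(376,307)),.062))
for hi in (62,75): print('stand top',hi,rect('top',blob(t,235,135,80,60,0,hi,(276,172)),.037))
E
```

```text
[[109 171 199 198 200 200 201 192 146  80  56]
 [143 188 197 195 196 199 202 193 146  87  67]
 [167 196 196 196 195 198 199 162  88  76  77]
 [195 197 195 195 197 199 191 136  67  80  99]
 [197 196 195 195 198 197 159  85  71 105 130]
 [197 195 194 197 199 183 125  69  96 127 130]
 [200 197 196 198 197 156  82  71 104 128 129]
 [191 198 200 202 179 122  68  80 109 127 118]
 [138 180 196 199 154  80  73 103 126 127 101]]
[[133 178 177 147 138 137 123 109 104 106 109]
 [169 215 205 210 212 204 179 150 143 139 129]
 [196 211 196 200 203 205 207 207 213 206 190]
 [215 206 205 203 203 204 203 204 203 203 210]
 [206 204 202 209 206 206 203 203 204 202 213]
 [115 148 176 189 193 202 204 205 207 208 208]
 [ 82  75  73  80 109 146 170 184 195 204 199]
 [ 87  89  81  87  81  75  74  79  99 144 143]
 [ 83  85  82  78  87  84  82  84  82  75  83]]
[[168 168 168 168 169 170 171 167 156 155 162]
 [170 171 172 173 168 162 159 133  90  88 138]
 [174 174 169 160 134 100  85  62  48  55 118]
 [160 159 134  88  60  54  53  51  51  58  94]
 [ 96  74  62  52  52  55  59  67  86 110 122]
 [ 87  51  50  53
[... 873 characters left out ...]
9.1  557.7 -179.    26.7    7.7  110.5  178.6]
slot top 110 [ 557.6 -179.1  557.6 -179.    28.3    9.1  110.5  226.3]
slot side 90 [ 560.7 -180.7  560.6 -180.7   28.1    8.6  111.1  213.5]
slot side 110 [ 560.7 -180.6  560.6 -180.6   28.9    9.4  111.1  240.9]
plate top 140 [ 558.  -179.   557.8 -179.3   92.9   53.    20.6 4619.5]
plate top 155 [ 557.9 -178.9  557.8 -179.3   91.4   51.    20.7 4347.1]
plate side 130 [ 561.1 -180.5  561.2 -180.4   93.7   52.5   20.4 4750. ]
plate side 150 [ 560.8 -180.7  560.8 -180.7   92.    51.4   20.2 4554.2]
stand top 62 [ 530.4  151.9  530.1  151.8  148.5   67.8   71.7 9703.8]
stand top 75 [  530.3   151.7   529.8   151.7   150.6    70.1    71.9 10164.2]
```

The two views agree to about 3 mm and the sizes are right: head 28x18 mm, slot 28-29 x 9 mm, stand 150x66 mm. The crop shows the white oblong head on a round flange in the upper-left pocket, and the dark slot in the base. I'll average the two views and reach for the lamp.

Add to h.py:
```python
def tool(target=None):
    from rig import manip
    from scipy.spatial.transform import Rotation as Ro
    s=manip.get_state(); q=s['ee_rot']; R=Ro.from_quat([q[1],q[2],q[3],q[0]]).as_matrix()
    print('t',round(s['clock'],2),'pos',np.round(s['position']*1e3,1),'ydeg',round(np.degrees(np.arctan2(R[1,1],R[0,1])),2),'tilt',np.round(R[:,2],3),'F',np.round(s['contact_force'],2),'w',round(s['width']*1e3,1))
    if target is not None: print('tool delta mm',np.round(R.T@(np.array(target)-s['position']*1e3),1))
    return s,R
```

```text
(no output)
```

Call:
servo_tool([
  {"slide": [0,0,0],"spin": 6},
  {"slide": [-0.038,-0.0126,0],"spin": 0},
  {"slide": [-0.038,-0.0126,0],"spin": 0},
  {"slide": [-0.038,-0.0126,0],"spin": 0},
  {"slide": [-0.038,-0.0126,0],"spin": 0},
  {"slide": [-0.038,-0.0126,0],"spin": 0},
  {"slide": [-0.038,-0.0126,0],"spin": 0},
], hand=0.55, newtons=40)

```text
clock: 0.8
position: [0.3822, 0.3576, 0.231]
ee_rot: [-0.0, 0.242, 0.97, -0.0]
contact_force: [-0.4, -0.3, -0.2]
width: 0.0467
```

Call:
servo_tool([
  {"slide": [-0.038,-0.0126,0],"spin": 0},
  {"slide": [-0.038,-0.0126,0],"spin": 0},
  {"slide": [-0.038,-0.0126,0],"spin": 0},
  {"slide": [-0.038,-0.0126,0],"spin": 0},
  {"slide": [-0.038,-0.0126,0],"spin": 0},
  {"slide": [0,0,0]},
  {"slide": [0,0,0]},
])

```text
$.increments[5]: bad value
```

```bash
python3 -c "
from h import *
tool([545.8,186,110])"
```

```text
t 0.8 pos [382.2 357.6 231. ] ydeg 61.96 tilt [-0. -0. -1.] F [-0.38 -0.29 -0.22] w 46.7
tool delta mm [-225.2  -74.5  120.9]
```

Call:
servo_tool([
  {"slide": [-0.038,-0.0126,0],"spin": 0},
  {"slide": [-0.038,-0.0126,0],"spin": 0},
  {"slide": [-0.038,-0.0126,0],"spin": 0},
  {"slide": [-0.038,-0.0126,0.02],"spin": 0},
  {"slide": [-0.038,-0.0126,0.02],"spin": 0},
  {"slide": [-0.035,-0.0115,0.03],"spin": 0},
  {"slide": [0,0,0],"spin": 0},
  {"slide": [0,0,0],"spin": 0},
])

```text
clock: 1.6
position: [0.5446, 0.1868, 0.16]
ee_rot: [-0.002, 0.243, 0.97, -0.0]
contact_force: [-0.6, 0.1, 0.1]
width: 0.0472
```

```bash
python3 -c "
from h import *
tool([545.8,186,45])
t=eyes.get_image('top');s=eyes.get_image('side');cv2.imwrite('pics/t1.png',t);cv2.imwrite('pics/s1.png',s)
u=lambda a:cv2.resize(a,(400,300),interpolation=cv2.INTER_CUBIC)
cv2.imwrite('pics/c2.png',np.hstack([u(t[120:210,220:340]),u(s[110:230,250:410])]))"
```

```text
t 1.6 pos [544.6 186.8 160. ] ydeg 61.84 tilt [-0.003 -0.    -1.   ] F [-0.58  0.15  0.06] w 47.2
tool delta mm [ -1.8   0.  115. ]
```

View pics/c2.png

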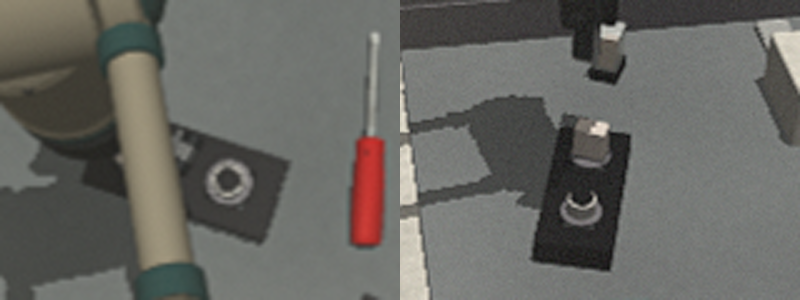

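Call:
servo_tool([
  {"slide": [-0.001,0,0.03],"spin": 0},
  {"slide": [0,0,0.03],"spin": 0},
  {"slide": [0,0,0.015],"spin": 0},
  {"slide": [0,0,0],"spin": 0},
])

```text
clock: 2.1
position: [0.5438, 0.1881, 0.0853]
ee_rot: [-0.002, 0.241, 0.97, -0.001]
contact_force: [-0.9, -0.3, -0.1]
width: 0.0469
```

```bash
python3 -c "
from h import *
tool([545.8,186,45])
t=eyes.get_image('top');s=eyes.get_image('side');cv2.imwrite('pics/t2.png',t);cv2.imwrite('pics/s2.png',s)
print(proj('side',[.5458,.186,.085]))
u=lambda a:cv2.resize(a,(400,300),interpolation=cv2.INTER_CUBIC)
cv2.imwrite('pics/c3.png',np.hstack([u(t[120:210,220:340]),u(s[110:215,260:400])]))"
```

```text
t 2.1 pos [543.8 188.1  85.3] ydeg 62.07 tilt [-0.003 -0.    -1.   ] F [-0.9  -0.29 -0.06] w 46.9
tool delta mm [-2.8 -0.8 40.3]
[[325.83343959 155.62185254]]
```

View pics/c3.png

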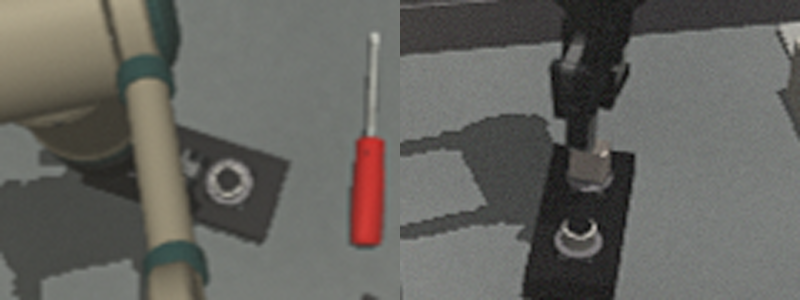

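```bash
python3 -c "
from h import *
p=np.array([.5438,.1881,.088]);d=np.array([np.cos(np.radians(62)),np.sin(np.radians(62)),0]);e=np.array([-d[1],d[0],0])
print(proj('side',[p-.026*d, p-.026*d+.011*e,p-.026*d-.011*e, p-.032*d]))
s=cv2.imread('pics/s2.png')
cv2.imwrite('pics/c4.png',cv2.resize(s[120:200,285:365],(800,600)[:1]*1+(600,) if 0 else (600,600),interpolation=cv2.INTER_CUBIC))"
```

```text
[[321.11605549 161.42668893]
 [316.18900915 160.27860575]
 [326.06541847 162.57997225]
 [320.24871811 163.17280503]]
```

View pics/c4.png

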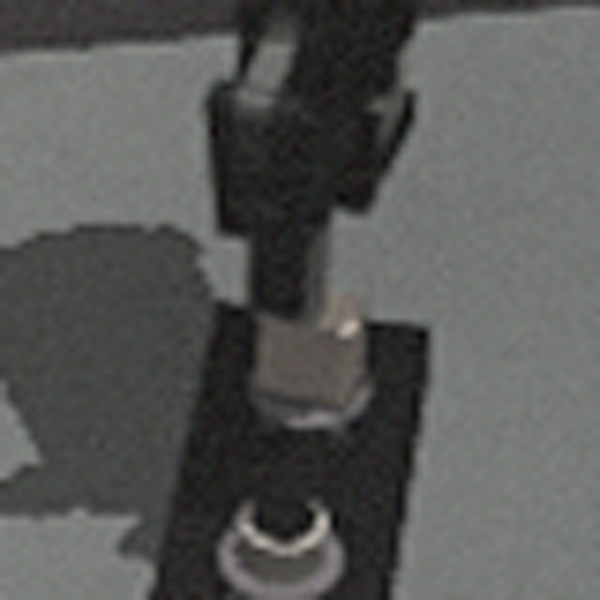

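Side view: the near finger's tip spans columns 318-328. That is about 2 px right of the prediction, so the side camera reads x a few mm high. The top-view value (544,187) is therefore the better one, and the tool is already there. Descending and gripping.

Call:
servo_tool([
  {"slide": [0,-0.001,0.015],"spin": 0},
  {"slide": [0,0,0.015],"spin": 0},
  {"slide": [0,0,0.009],"spin": 0},
  {"slide": [0,0,0],"spin": 0},
])

```text
clock: 2.6
position: [0.5453, 0.1865, 0.0475]
ee_rot: [-0.0, 0.242, 0.97, 0.0]
contact_force: [-0.5, 0.2, -0.4]
width: 0.0471
```

Call:
servo_tool([
  {"slide": [0,0,0],"spin": 0},
  {"slide": [0,0,0],"spin": 0},
  {"slide": [0,0,0],"spin": 0},
  {"slide": [0,0,0],"spin": 0},
  {"slide": [0,0,0],"spin": 0},
  {"slide": [0,0,0],"spin": 0},
  {"slide": [0,0,0],"spin": 0},
], hand=0, newtons=40)

```text
clock: 3.3
position: [0.5463, 0.1864, 0.0485]
ee_rot: [0.001, 0.242, 0.97, 0.001]
contact_force: [0.1, 0.6, 6.2]
width: 0.0172
```

```bash
python3 -c "
from h import *
tool()
s=eyes.get_image('side');cv2.imwrite('pics/s3.png',s)
cv2.imwrite('pics/c5.png',cv2.resize(s[120:200,285:365],(600,600),interpolation=cv2.INTER_CUBIC))"
```

```text
t 3.3 pos [546.3 186.4  48.5] ydeg 61.95 tilt [ 0.002  0.001 -1.   ] F [0.1  0.63 6.22] w 17.2
```

View pics/c5.png

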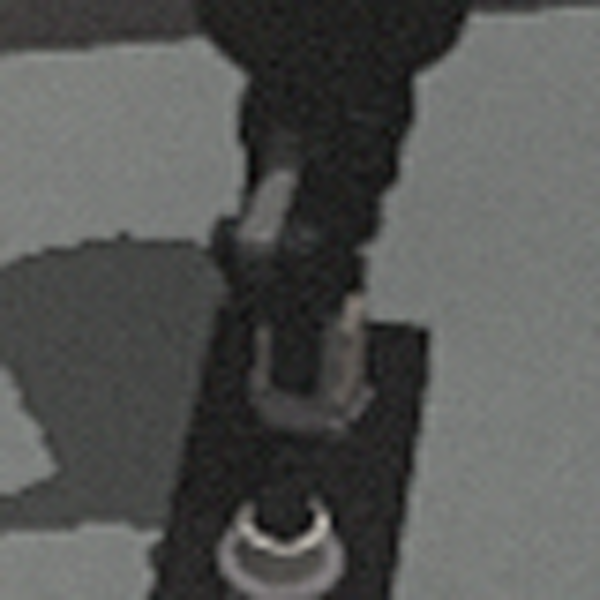

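Width 17.2 mm, so the head is gripped; the near finger sits about 3 mm left of the head's centre. Lifting straight up.

Call:
servo_tool([
  {"slide": [0,0,-0.01],"spin": 0},
  {"slide": [0,0,-0.03],"spin": 0},
  {"slide": [0,0,-0.04],"spin": 0},
  {"slide": [0,0,-0.04],"spin": 0},
  {"slide": [0,0,0],"spin": 0},
  {"slide": [0,0,0],"spin": 0},
])

```text
clock: 3.95
position: [0.5458, 0.1862, 0.1685]
ee_rot: [0.001, 0.242, 0.97, 0.001]
contact_force: [0.0, 0.6, -0.3]
width: 0.0173
```

```bash
python3 -c "
from h import *
s,R=tool([557.7,-180,170])
s=eyes.get_image('side');cv2.imwrite('pics/s4.png',s)
cv2.imwrite('pics/c6.png',cv2.resize(s[60:220,250:410],(600,600),interpolation=cv2.INTER_CUBIC))"
```

```text
t 3.95 pos [545.8 186.2 168.5] ydeg 61.95 tilt [ 0.002  0.    -1.   ] F [ 0.01  0.55 -0.31] w 17.3
tool delta mm [-182.7 -317.6   -1.6]
```

View pics/c6.png

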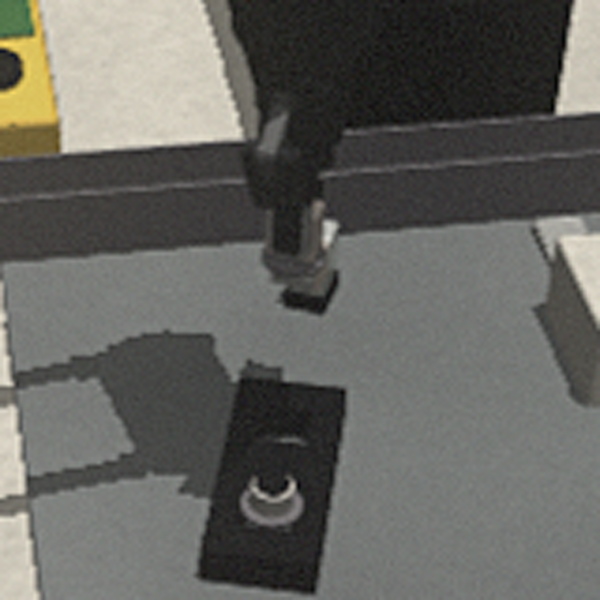

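The lamp is up in the fingers, its pocket is empty and the spare hasn't moved. Travelling to the base.

Call:
servo_tool([
  {"slide": [-0.018,-0.032,0],"spin": 0},
  {"slide": [-0.018,-0.032,0],"spin": 0},
  {"slide": [-0.018,-0.032,0],"spin": 0},
  {"slide": [-0.018,-0.032,0],"spin": 0},
  {"slide": [-0.018,-0.032,0],"spin": 0},
  {"slide": [-0.018,-0.032,0],"spin": 0},
  {"slide": [-0.018,-0.032,0],"spin": 0},
  {"slide": [-0.018,-0.032,0],"spin": 0},
])

```text
clock: 4.8
position: [0.5507, -0.1085, 0.1651]
ee_rot: [-0.002, 0.242, 0.97, 0.0]
contact_force: [0.8, -0.3, -0.6]
width: 0.0172
```

Call:
servo_tool([
  {"slide": [-0.018,-0.032,0],"spin": 0},
  {"slide": [-0.018,-0.03,0],"spin": 0},
  {"slide": [0,0,0],"spin": 8.25},
  {"slide": [0,0,0],"spin": 8.25},
  {"slide": [0,0,0],"spin": 8.25},
  {"slide": [0,0,0],"spin": 8.25},
  {"slide": [0,0,0],"spin": 8.25},
  {"slide": [0,0,0],"spin": 0},
])

```text
clock: 5.6
position: [0.5535, -0.1786, 0.1651]
ee_rot: [-0.002, 0.568, 0.823, -0.0]
contact_force: [0.4, 0.0, -0.4]
width: 0.0173
```

Call:
servo_tool([
  {"slide": [0,0,0.02],"spin": 0},
  {"slide": [0,0,0.02],"spin": 0},
  {"slide": [0,0,0],"spin": 0},
  {"slide": [0,0,0],"spin": 0},
])

```text
clock: 6.0
position: [0.5543, -0.1788, 0.1265]
ee_rot: [-0.001, 0.568, 0.823, -0.0]
contact_force: [-0.0, 0.0, -0.0]
width: 0.0172
```

```bash
python3 -c "
from h import *
tool([557.7,-180,100])
t=eyes.get_image('top');s=eyes.get_image('side');cv2.imwrite('pics/t5.png',t);cv2.imwrite('pics/s5.png',s)
u=lambda a:cv2.resize(a,(400,400),interpolation=cv2.INTER_CUBIC)
cv2.imwrite('pics/c7.png',np.hstack([u(t[120:200,360:440]),u(s[250:350,325:425])]))"
```

```text
t 6.0 pos [ 554.3 -178.8  126.5] ydeg 20.8 tilt [-0.002  0.001 -1.   ] F [-0.04  0.01 -0.01] w 17.2
tool delta mm [-2.4  2.8 26.5]
```

View pics/c7.png

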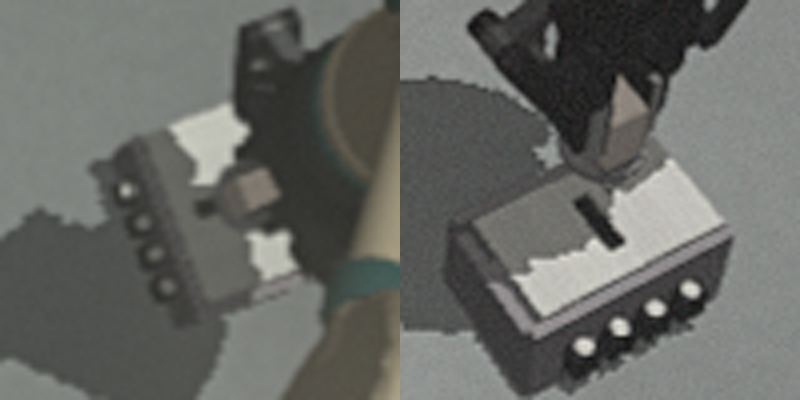

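```bash
python3 -c "
from h import *
t=cv2.imread('pics/t5.png');s=cv2.imread('pics/s5.png')
u=lambda a:cv2.resize(a,(400,400),interpolation=cv2.INTER_CUBIC)
cv2.imwrite('pics/c8.png',np.hstack([u(t[140:180,390:430]),u(s[260:310,355:405])]))"
```

```text
(no output)
```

View pics/c8.png

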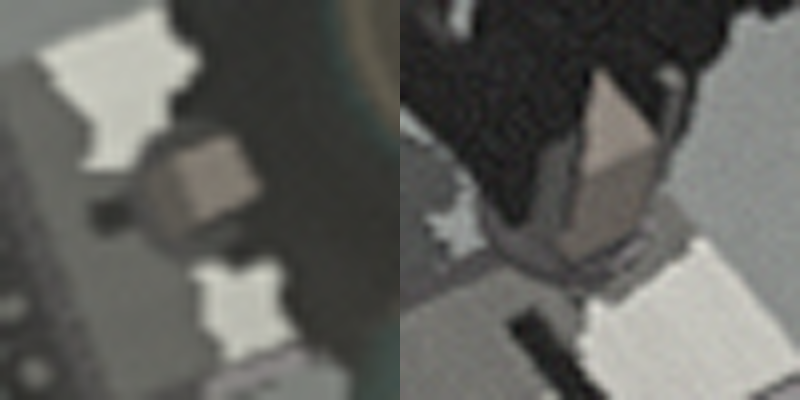

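```bash
python3 -c "
from h import *
t=cv2.imread('pics/t5.png');s=cv2.imread('pics/s5.png')
def u(a):
    a=cv2.resize(a,(400,400),interpolation=cv2.INTER_LANCZOS4).astype(float)
    return np.clip(255*(a/200)**.6,0,255).astype(np.uint8)
im=np.hstack([u(t[148:172,396:420]),u(s[266:298,361:393])])
for i in range(0,800,50):
    cv2.line(im,(i,0),(i,4),(0,255,255),1)
for i in range(0,400,50): cv2.line(im,(0,i),(4,i),(0,255,255),1);cv2.line(im,(400,i),(404,i),(0,255,255),1)
cv2.imwrite('pics/c9.png',im)"
```

```text
(no output)
```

View pics/c9.png

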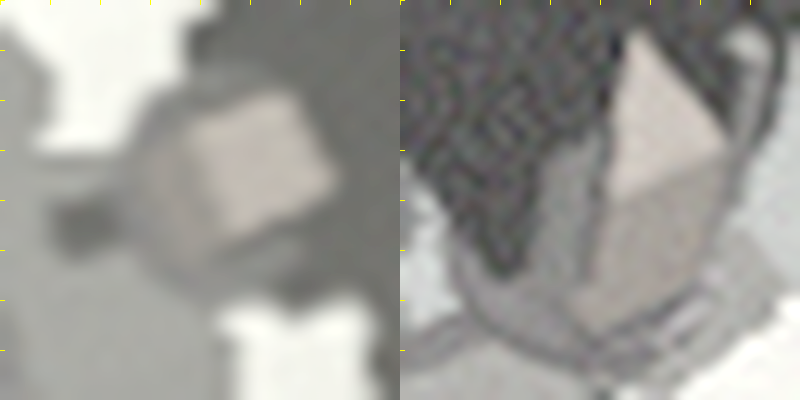

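```bash
python3 -c "
from h import *
a=np.radians(110.8);u=np.array([np.cos(a),np.sin(a),0])*1e3*.014
hz=.151
A=ray('top',[(396+190/16.67-.5,148+125/16.67-.5),(396+225/16.67-.5,148+240/16.67-.5)],hz)*1e3
B=ray('side',[(361+210/12.5-.5,266+200/12.5-.5),(361+325/12.5-.5,266+145/12.5-.5)],hz)*1e3
print(A,B,np.linalg.norm(A[1]-A[0]),np.linalg.norm(B[1]-B[0]))
h1=A.mean(0)-u; h2=B.mean(0)+u
tcp=np.array([554.3,-178.8,151.]);s1=np.array([557.7,-179.1,0]);s2=np.array([560.7,-180.6,0])
R=lambda v:np.round([v[:2]@[np.cos(a),np.sin(a)], v[:2]@[np.sin(a),-np.cos(a)]],1)
print('h',h1,h2)
print('h-tcp [along slot, across(base x)]',R(h1-tcp),R(h2-tcp))
print('slot-h',R(s1-h1),R(s2-h2),'slot-tcp',R(s1-tcp),R(s2-tcp))
# flange circle, top view
P=ray('top',[(396+x/16.67-.5,148+y/16.67-.5) for x,y in [(120,180),(125,230),(150,265),(135,135),(160,95),(195,70)]],.119)[:,:2]*1e3
Q=ray('side',[(361+(x-400)/12.5-.5,266+y/12.5-.5) for x,y in [(450,240),(465,285),(490,320),(525,350),(565,370),(590,375)]],.115)[:,:2]*1e3
from scipy.optimize import least_squares
for X in (P,Q):
  r=least_squares(lambda c:np.hypot(*(X-c).T)-18,X.mean(0)+[5,-5]);print('flange',r.x,np.round(r.fun,1),R(r.x-tcp[:2]))
"
```

```text
[[ 554.85769077 -161.77023322  151.        ]
 [ 538.78866168 -166.39783979  151.        ]] [[ 551.70218305 -195.24739268  151.        ]
 [ 567.85602109 -189.39377891  151.        ]] 16.722094311011713 17.181713462525124
h [ 551.7946737  -177.17159597  151.        ] [ 554.8076046  -179.23302632  151.        ]
h-tcp [along slot, across(base x)] [ 2.4 -1.8] [-0.6  0.3]
slot-h [-3.9  4.8] [-3.4  5. ] slot-tcp [-1.5  3.1] [-4.   5.3]
flange [ 551.29417678 -178.60080901] [ 0.   0.5 -0.1 -0.6 -0.   0.4] [ 1.3 -2.7]
flange [ 558.29755333 -179.04377504] [ 0.6 -0.2 -0.5 -0.2  0.3  0.3] [-1.6  3.7]
```

Head position from both views, each relative to its own slot reading, agrees: the slot is about -3.6 mm along and +4.9 mm across from the lamp. In the zoomed view, the head's left top edge in the top picture is near (408,158) and its front edge in the side picture near (382,279). I'll shift, go down to 8 mm above the plate and look again.

Call:
servo_tool([
  {"slide": [-0.0036,0.0049,0.01],"spin": 0},
  {"slide": [0,0,0.0185],"spin": 0},
  {"slide": [0,0,0],"spin": 0},
  {"slide": [0,0,0],"spin": 0},
])

```text
clock: 6.5
position: [0.5608, -0.1808, 0.0987]
ee_rot: [-0.0, 0.568, 0.823, 0.0]
contact_force: [0.2, -1.0, -0.2]
width: 0.0172
```

```bash
python3 -c "
from h import *
tool()
t=eyes.get_image('top');s=eyes.get_image('side')
cv2.imwrite('pics/t6.png',t);cv2.imwrite('pics/s6.png',s)
def u(a):
    a=cv2.resize(a,(400,400),interpolation=cv2.INTER_LANCZOS4).astype(float)
    return np.clip(255*(a/200)**.6,0,255).astype(np.uint8)
im=np.hstack([u(t[148:172,392:416]),u(s[276:316,357:397])])
for i in range(0,800,50):
    cv2.line(im,(i,0),(i,4),(0,255,255),1)
for i in range(0,400,50): cv2.line(im,(0,i),(4,i),(0,255,255),1);cv2.line(im,(400,i),(404,i),(0,255,255),1)
cv2.imwrite('pics/c10.png',im)"
```

```text
t 6.5 pos [ 560.8 -180.8   98.7] ydeg 20.72 tilt [-0.  0. -1.] F [ 0.15 -0.98 -0.18] w 17.2
```

View pics/c10.png

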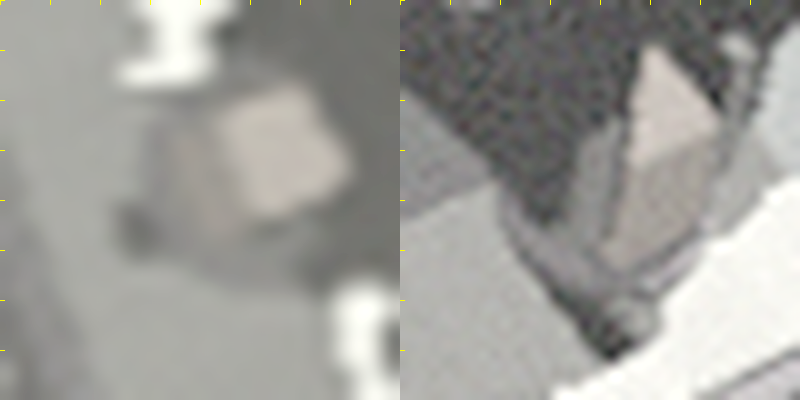

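```bash
python3 -c "
from h import *
a=np.radians(110.8);U=np.array([np.cos(a),np.sin(a),0])*1e3
hz=.1232
A=ray('top',[(392+215/16.67-.5,148+115/16.67-.5),(392+255/16.67-.5,148+220/16.67-.5)],hz)*1e3
B=ray('side',[(357+230/10-.5,276+165/10-.5),(357+318/10-.5,276+125/10-.5)],hz)*1e3
h1=A.mean(0)-.014*U; h2=B.mean(0)+.014*U
tcp=np.array([560.8,-180.8,0]);s1=np.array([557.7,-179.1,0]);s2=np.array([560.7,-180.6,0])
R=lambda v:np.round([v[:2]@[np.cos(a),np.sin(a)], v[:2]@[np.sin(a),-np.cos(a)]],1)
print(h1,h2,R(A[1]-A[0]),R(B[1]-B[0]))
print('h-tcp',R(h1-tcp),R(h2-tcp))
print('slot-h',R(s1-h1),R(s2-h2))
# expected bar -y end face if lamp axis exactly over slot (side-frame)
v=np.array([np.sin(a),-np.cos(a),0])
c=s2/1e3
pts=[c-.012*U/1e3+sx*.0035*v+np.array([0,0,z]) for z in (.0707,.0767) for sx in (-1,1)]
print((proj('side',pts)-[357,276]+.5)*10+[400,0])
pts=[c-.0145*U/1e3+sx*.0046*v+np.array([0,0,.062]) for sx in (-1,1)]
print('slot end',(proj('side',pts)-[357,276]+.5)*10+[400,0])
"
```

```text
[ 558.43008409 -179.53924249  123.2       ] [ 561.13367019 -180.68469486  123.2       ] [  0.2 -16.1] [-0.7 16.6]
h-tcp [ 2.  -1.8] [-0.   0.4]
slot-h [ 0.7 -0.5] [ 0.2 -0.4]
[[607.60078791 327.9934942 ]
 [642.11260782 309.99910731]
 [611.78527819 307.90524378]
 [646.46585833 289.8792385 ]]
slot end [[604.995629   370.98253074]
 [650.08332785 347.30361831]]
```

```bash
python3 -c "
from h import *
a=np.radians(110.8);U=np.array([np.cos(a),np.sin(a),0]);v=np.array([np.sin(a),-np.cos(a),0])
s0=cv2.imread('pics/s0.png') if 0 else cv2.imread('pics/side0.png');s=cv2.imread('pics/s6.png')
c=np.array([.5607,-.1806,.062])
q=np.array([c+i*.0145*U+j*.0046*v for i,j in ((1,1),(1,-1),(-1,-1),(-1,1))])
c2=c+[0,0,.0087]
b=np.array([c2+i*.012*U+j*.0035*v for i,j in ((1,1),(1,-1),(-1,-1),(-1,1))])
o=[]
for im in (s0,s):
    k=cv2.resize(im[286:326,357:397],(400,400),interpolation=cv2.INTER_NEAREST).astype(float)
    k=np.clip(255*(k/220)**.6,0,255).astype(np.uint8)
    f=lambda P:np.round((proj('side',P)-[357,286]+.5)*10).astype(int)
    cv2.polylines(k,[f(q)],True,(0,255,255),1)
    if im is s: cv2.polylines(k,[f(b)],True,(0,255,0),1)
    o.append(k)
cv2.imwrite('pics/c11.png',np.hstack(o))"
```

```text
(no output)
```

View pics/c11.png

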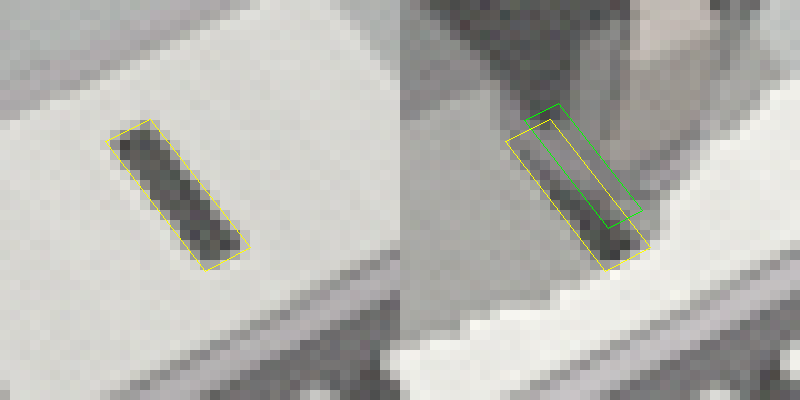

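```bash
python3 -c "
from h import *
s=cv2.imread('pics/s6.png')
k=cv2.resize(s[296:316,367:387],(600,600),interpolation=cv2.INTER_NEAREST).astype(float)
cv2.imwrite('pics/c12.png',np.clip(255*(k/190)**.6,0,255).astype(np.uint8))"
```

```text
(no output)
```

View pics/c12.png

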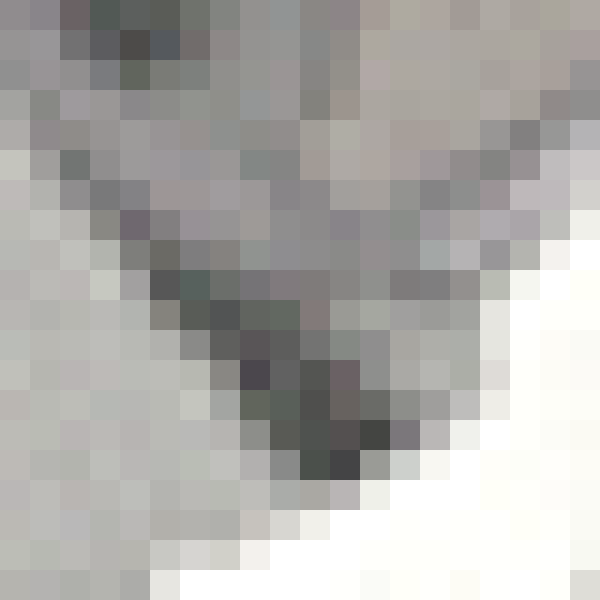

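Slot minus head is now within 0.7 mm in both views. The grey patch by the slot end in the side view could be the bar or shadow, so it doesn't settle anything. Going down gently and feeling.

Call:
servo_tool([
  {"slide": [0.0004,-0.0004,0.003],"spin": 0},
  {"slide": [0,0,0.003],"spin": 0},
  {"slide": [0,0,0.001],"spin": 0},
  {"slide": [0,0,0.001],"spin": 0},
  {"slide": [0,0,0],"spin": 0},
])

```text
clock: 7.1
position: [0.5601, -0.1805, 0.0906]
ee_rot: [-0.0, 0.569, 0.823, 0.0]
contact_force: [-0.2, -0.1, -0.9]
width: 0.0169
```

Call:
servo_tool([
  {"slide": [0,0,0.001],"spin": 0},
  {"slide": [0,0,0.001],"spin": 0},
  {"slide": [0,0,0],"spin": 0},
])

```text
clock: 7.4
position: [0.5601, -0.1805, 0.0886]
ee_rot: [-0.0, 0.569, 0.823, 0.0]
contact_force: [-0.1, -0.6, -0.4]
width: 0.0174
```

Call:
servo_tool([
  {"slide": [0,0,0.001],"spin": 0},
  {"slide": [0,0,0.001],"spin": 0},
  {"slide": [0,0,0],"spin": 0},
])

```text
clock: 7.7
position: [0.56, -0.1805, 0.0866]
ee_rot: [-0.0, 0.569, 0.823, 0.0]
contact_force: [-0.2, 0.2, -1.0]
width: 0.017
```

Call:
servo_tool([
  {"slide": [0,0,0.001],"spin": 0},
  {"slide": [0,0,0.001],"spin": 0},
  {"slide": [0,0,0],"spin": 0},
])

```text
clock: 8.0
position: [0.5601, -0.1805, 0.0846]
ee_rot: [-0.0, 0.569, 0.823, 0.0]
contact_force: [0.1, -0.3, -0.3]
width: 0.0173
```

No force 5 mm below plate level, so the foot is in the slot. Going down to the spring.

Call:
servo_tool([
  {"slide": [0,0,0.0015],"spin": 0},
  {"slide": [0,0,0.0015],"spin": 0},
  {"slide": [0,0,0.001],"spin": 0},
  {"slide": [0,0,0],"spin": 0},
])

```text
clock: 8.4
position: [0.5603, -0.1806, 0.081]
ee_rot: [0.0, 0.569, 0.823, 0.0]
contact_force: [-0.5, 0.1, 2.1]
width: 0.0176
```

Call:
servo_tool([
  {"slide": [0,0,0.0015],"spin": 0},
  {"slide": [0,0,0.0015],"spin": 0},
  {"slide": [0,0,0],"spin": 0},
])

```text
clock: 8.7
position: [0.5603, -0.1806, 0.0779]
ee_rot: [0.0, 0.569, 0.823, 0.0]
contact_force: [-0.4, 0.5, 3.4]
width: 0.0172
```

The spring touches at the expected height (2.1 N at z 81, 3.4 N at z 78). Pressing on toward the flange stop.

Call:
servo_tool([
  {"slide": [0,0,0.0015],"spin": 0},
  {"slide": [0,0,0.001],"spin": 0},
  {"slide": [0,0,0],"spin": 0},
])

```text
clock: 9.0
position: [0.5603, -0.1806, 0.0754]
ee_rot: [0.0, 0.569, 0.823, 0.0]
contact_force: [-1.7, 0.6, 5.3]
width: 0.0171
```

Call:
servo_tool([
  {"slide": [0,0,0.001],"spin": 0},
  {"slide": [0,0,0.0005],"spin": 0},
  {"slide": [0,0,0],"spin": 0},
])

```text
clock: 9.3
position: [0.5603, -0.1806, 0.074]
ee_rot: [0.0, 0.569, 0.823, 0.0]
contact_force: [-1.5, 0.4, 4.9]
width: 0.017
```

Call:
servo_tool([
  {"slide": [0,0,0.0005],"spin": 0},
  {"slide": [0,0,0],"spin": 0},
])

```text
clock: 9.5
position: [0.5603, -0.1806, 0.0736]
ee_rot: [0.0, 0.569, 0.823, 0.0]
contact_force: [-0.5, 0.3, 4.4]
width: 0.0173
```

```bash
python3 -c "
from h import *
tool()
s=eyes.get_image('side')
cv2.imwrite('pics/s7.png',s)
cv2.imwrite('pics/c13.png',cv2.resize(s[260:350,325:425],(667,600),interpolation=cv2.INTER_CUBIC))"
```

```text
t 9.5 pos [ 560.3 -180.6   73.6] ydeg 20.7 tilt [ 0. -0. -1.] F [-0.47  0.3   4.41] w 17.3
```

View pics/c13.png

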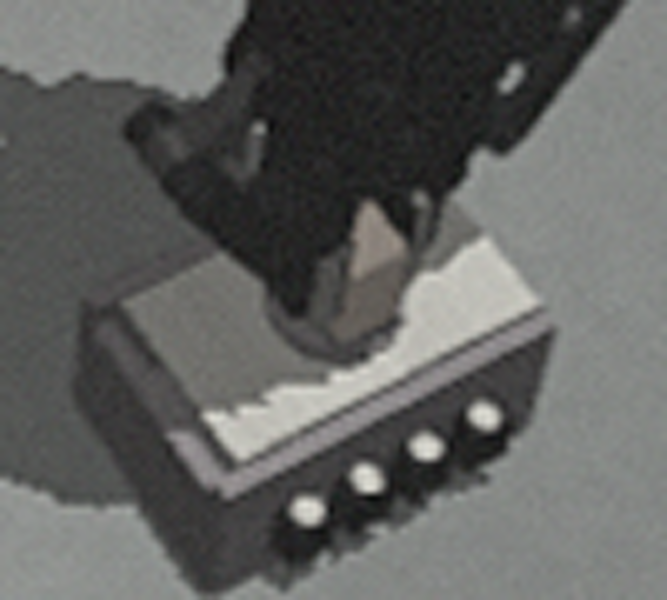

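The flange is almost on the plate (side crop near (335,345)). Pressing until the force rises.

Call:
servo_tool([
  {"slide": [0,0,0.0005],"spin": 0},
  {"slide": [0,0,0],"spin": 0},
  {"slide": [0,0,0],"spin": 0},
])

```text
clock: 9.85
position: [0.5603, -0.1806, 0.0735]
ee_rot: [0.0, 0.569, 0.823, 0.0]
contact_force: [-1.7, 0.7, 8.3]
width: 0.017
```

Call:
servo_tool([
  {"slide": [0,0,0.0005],"spin": 0},
  {"slide": [0,0,0],"spin": 0},
  {"slide": [0,0,0],"spin": 0},
])

```text
clock: 10.15
position: [0.5603, -0.1806, 0.0735]
ee_rot: [0.0, 0.569, 0.823, 0.0]
contact_force: [-2.6, 0.5, 10.4]
width: 0.0173
```

Flange bottomed at z 73.5 (10 N). Easing off slightly, then turning.

Call:
servo_tool([
  {"slide": [0,0,-0.0005],"spin": 0},
  {"slide": [0,0,0],"spin": 4},
  {"slide": [0,0,0],"spin": 5},
  {"slide": [0,0,0],"spin": 5},
  {"slide": [0,0,0],"spin": 0},
])

```text
clock: 10.65
position: [0.5611, -0.181, 0.0735]
ee_rot: [0.001, 0.665, 0.747, 0.0]
contact_force: [-1.5, -0.7, 6.3]
width: 0.0173
```

```bash
python3 -c "
from h import *
s,R=tool();print(s['moment'])"
```

```text
t 10.65 pos [ 561.1 -181.    73.5] ydeg 6.62 tilt [ 0.002 -0.001 -1.   ] F [-1.52 -0.68  6.34] w 17.3
[ 0.03642628  0.03238456 -0.05263284]
```

Turning freely with 6 N down. Continuing.

Call:
servo_tool([
  {"slide": [0,0,0],"spin": 5},
  {"slide": [0,0,0],"spin": 5},
  {"slide": [0,0,0],"spin": 5},
  {"slide": [0,0,0],"spin": 5},
  {"slide": [0,0,0],"spin": 5},
  {"slide": [0,0,0],"spin": 0},
])

```text
clock: 11.25
position: [0.561, -0.1811, 0.0735]
ee_rot: [0.001, 0.811, 0.585, 0.0]
contact_force: [-0.5, -0.9, 5.9]
width: 0.0173
```

Call:
servo_tool([
  {"slide": [0,0,0],"spin": 5},
  {"slide": [0,0,0],"spin": 5},
  {"slide": [0,0,0],"spin": 5},
  {"slide": [0,0,0],"spin": 5},
  {"slide": [0,0,0],"spin": 5},
  {"slide": [0,0,0],"spin": 0},
])

```text
clock: 11.85
position: [0.5608, -0.1811, 0.0735]
ee_rot: [0.001, 0.918, 0.396, 0.001]
contact_force: [-0.6, -0.5, 6.7]
width: 0.017
```

Call:
servo_tool([
  {"slide": [0,0,0],"spin": 5},
  {"slide": [0,0,0],"spin": 5},
  {"slide": [0,0,0],"spin": 5},
  {"slide": [0,0,0],"spin": 5},
  {"slide": [0,0,0],"spin": 6},
  {"slide": [0,0,0],"spin": 0},
])

```text
clock: 12.45
position: [0.5608, -0.1811, 0.0735]
ee_rot: [0.001, 0.984, 0.179, 0.001]
contact_force: [-0.4, -0.3, 6.1]
width: 0.0174
```

```bash
python3 -c "
from h import *
s,R=tool();print(s['moment'],s['qpos'])
s=eyes.get_image('side');t=eyes.get_image('top')
cv2.imwrite('pics/s8.png',s);cv2.imwrite('pics/t8.png',t)
u=lambda a:cv2.resize(a,(400,400),interpolation=cv2.INTER_CUBIC)
cv2.imwrite('pics/c14.png',np.hstack([u(t[130:190,370:430]),u(s[265:345,335:415])]))"
```

```text
t 12.45 pos [ 560.8 -181.1   73.5] ydeg -69.39 tilt [ 0.001 -0.001 -1.   ] F [-0.42 -0.33  6.14] w 17.4
[-0.0857827   0.17324607 -0.06175942] [-4.30157755e-01  4.22726241e-01  1.70258982e+00 -4.75993908e-04
  1.01446249e+00  7.81144834e-01]
```

View pics/c14.png

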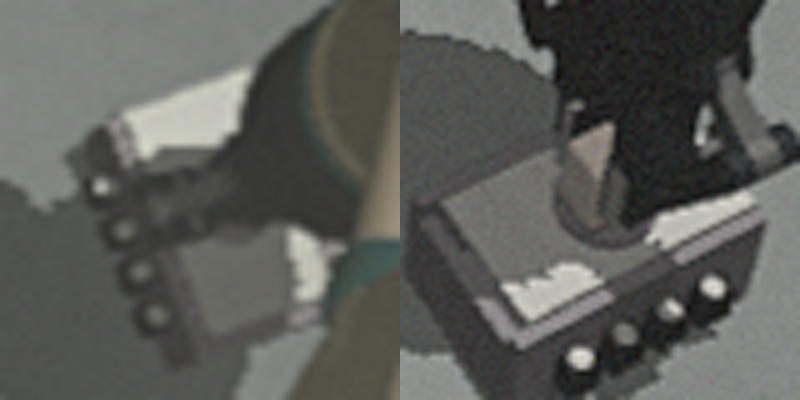

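The head turned with the gripper: the side crop shows its narrow end at (585,170), bar now across the slot. Letting the spring lift it in the grip.

Call:
servo_tool([
  {"slide": [0,0,-0.0015],"spin": 0},
  {"slide": [0,0,-0.0015],"spin": 0},
  {"slide": [0,0,-0.001],"spin": 0},
  {"slide": [0,0,-0.001],"spin": 0},
  {"slide": [0,0,0],"spin": 0},
])

```text
clock: 13.05
position: [0.5606, -0.181, 0.078]
ee_rot: [0.001, 0.984, 0.18, 0.0]
contact_force: [1.1, -1.8, 3.7]
width: 0.0172
```

Call:
servo_tool([
  {"slide": [0,0,-0.001],"spin": 0},
  {"slide": [0,0,-0.0005],"spin": 0},
  {"slide": [0,0,0],"spin": 0},
])

```text
clock: 13.35
position: [0.5604, -0.1806, 0.0793]
ee_rot: [0.0, 0.984, 0.18, 0.0]
contact_force: [1.0, -2.1, 2.5]
width: 0.0173
```

Call:
servo_tool([
  {"slide": [0,0,-0.0007],"spin": 0},
  {"slide": [0,0,0],"spin": 0},
])

```text
clock: 13.55
position: [0.5603, -0.1804, 0.08]
ee_rot: [-0.0, 0.984, 0.18, 0.0]
contact_force: [1.2, -1.8, 2.8]
width: 0.0171
```

Call:
servo_tool([
  {"slide": [0,0,0],"spin": 0},
  {"slide": [0,0,0],"spin": 0},
  {"slide": [0,0,0],"spin": 0},
  {"slide": [0,0,0],"spin": 0},
  {"slide": [0,0,0],"spin": 0},
], hand=0.55)

```text
clock: 14.05
position: [0.5599, -0.1803, 0.0798]
ee_rot: [-0.0, 0.984, 0.18, -0.0]
contact_force: [-0.3, 0.2, 0.1]
width: 0.0467
```

Call:
servo_tool([
  {"slide": [0,0,-0.01],"spin": 0},
  {"slide": [0,0,-0.02],"spin": 0},
  {"slide": [0,0,-0.03],"spin": 0},
  {"slide": [0,0,-0.04],"spin": 0},
  {"slide": [0,0,-0.04],"spin": 0},
  {"slide": [0,0,0],"spin": 0},
])

```text
clock: 14.65
position: [0.5636, -0.182, 0.2273]
ee_rot: [0.004, 0.984, 0.18, 0.006]
contact_force: [0.9, 0.1, 0.5]
width: 0.0471
```

```bash
python3 -c "
from h import *
tool()
s=eyes.get_image('side');t=eyes.get_image('top')
cv2.imwrite('pics/s9.png',s);cv2.imwrite('pics/t9.png',t)
u=lambda a:cv2.resize(a,(400,400),interpolation=cv2.INTER_CUBIC)
cv2.imwrite('pics/c15.png',np.hstack([u(t[130:190,370:430]),u(s[265:345,335:415])]))"
```

```text
t 14.65 pos [ 563.6 -182.   227.3] ydeg -69.29 tilt [ 0.012 -0.005 -1.   ] F [0.89 0.14 0.5 ] w 47.1
```

View pics/c15.png

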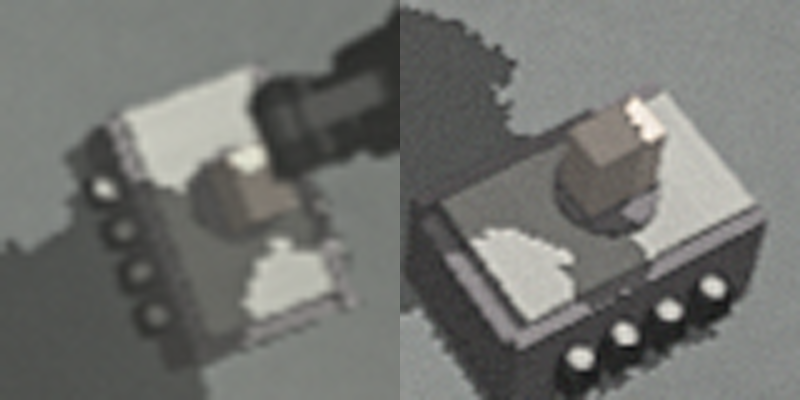

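The lamp stands upright with its head across the slot. Moving the arm clear for an unshaded check.

Call:
servo_tool([
  {"slide": [-0.02,-0.04,0],"spin": 0},
  {"slide": [-0.02,-0.04,0],"spin": 0},
  {"slide": [-0.02,-0.04,0],"spin": 0},
  {"slide": [-0.02,-0.04,0],"spin": 0},
  {"slide": [-0.02,-0.04,0],"spin": 0},
  {"slide": [-0.02,-0.04,0],"spin": 0},
  {"slide": [0,0,0],"spin": 0},
  {"slide": [0,0,0],"spin": 0},
])

```text
clock: 15.55
position: [0.3621, 0.002, 0.2194]
ee_rot: [0.0, 0.984, 0.18, -0.0]
contact_force: [-0.4, 0.0, -0.6]
width: 0.0471
```

```bash
python3 -c "
from h import *
tool()
s=eyes.get_image('side');t=eyes.get_image('top')
cv2.imwrite('pics/s10.png',s);cv2.imwrite('pics/t10.png',t)
u=lambda a:cv2.resize(a,(400,400),interpolation=cv2.INTER_CUBIC)
cv2.imwrite('pics/c16.png',np.vstack([np.hstack([u(t[130:190,370:430]),u(s[265:345,335:415])])]))
for z in (.0980,.105):
  try:
    print(z,'top',rect('top',blob(t,390,140,35,35,185,255,(408,157)),z)); print('side',rect('side',blob(s,360,275,35,30,185,255,(379,285)),z))
  except Exception as e: print(e)
for n,c in (('top',(557.7,-179.1)),('side',(560.7,-180.6))):
  print(n,proj(n,[[c[0]/1e3,c[1]/1e3,z] for z in (.098,.105)]))
"
```

```text
t 15.55 pos [362.1   2.  219.4] ydeg -69.21 tilt [-0.001 -0.    -1.   ] F [-0.35  0.04 -0.6 ] w 47.1
0.098 top [ 560.3 -182.   560.4 -182.1   25.4   15.8   20.2  350.2]
side [ 564.4 -177.2  564.6 -177.2   27.4   16.4   20.8  416.4]
0.105 top [ 559.1 -179.9  559.3 -180.1   25.2   15.7   20.2  344.6]
side [ 562.4 -181.8  562.6 -181.7   27.1   16.2   20.8  407.7]
top [[407.84595943 157.50155441]
 [408.65608648 157.03693987]]
side [[376.62511852 292.61994067]
 [377.11646087 290.14395081]]
```

View pics/c16.png

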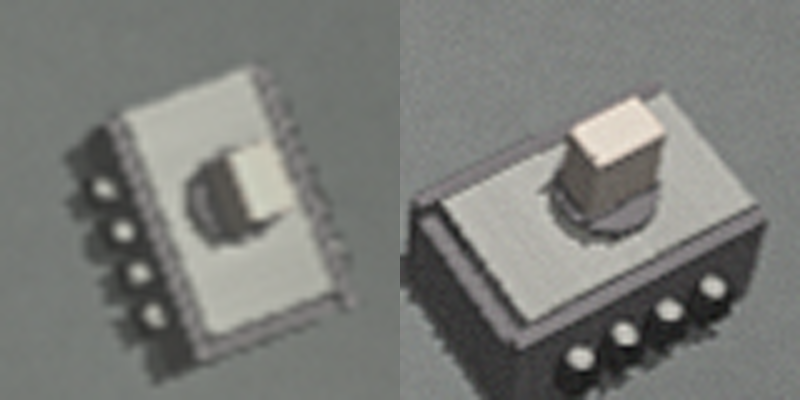

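View pics/s10.png

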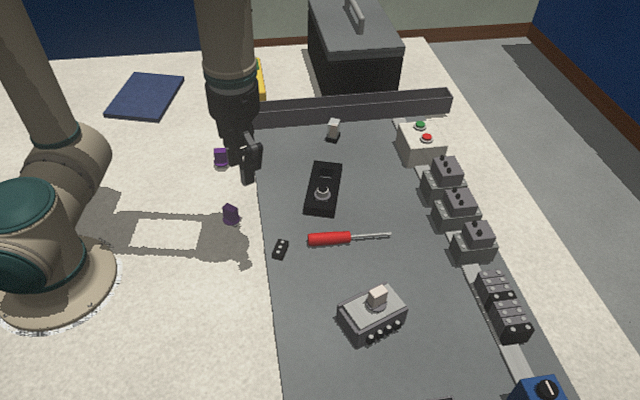

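At head-top height 0.105 m (the locked height), the two views differ by (3.3, -1.9) mm, close to the known difference between the cameras of (3.0, -1.5) mm. At 0.098 m they would not agree. The head's angle is 20.2-20.8°, which puts the bar across the slot. The bystanders are all where they were, so I'm handing in.

```bash
python3 -c "
from rig import manip
print(manip.sign_off())"
```

```text
the job is handed in; nothing more can be done
None
```

The lamp is locked in the base and the job was handed in at about 15.6 s of the 72 s. No verdict is reported, so this rests on my own checks.

**What I did:** I took the white oblong lamp out of the stand and lined its foot up with the slot using both camera views. It went through at the first try, with no contact force at plate level. I pressed to the flange stop, where the highest wrist reading was about 10 N. After easing off to about 6 N I turned it 90°, let the spring lift it about 6.5 mm in the grip, released it and moved the arm clear.

**Last checks:**
- **Height:** the head top fits z ≈ 0.105 m in both views, which is the locked height.
- **Angle:** the head lies at 20–21°, along the base's x axis, so the bar is across the slot within about 1°. The lamp looks upright.
- **Position:** the lamp is within about 2 mm of the slot's centre.
- **Bystanders:** the spare head, screwdriver, terminal block and relay look unmoved, judged by eye.

**Disagreements:**
- The two cameras differed by about 3 mm in absolute position. I worked from lamp-to-slot offsets within each view, and those agreed.
- One grey patch by the slot in the side view was unclear (bar or shadow), so I did not use it.

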